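Take the worn drive coupling off the blender base

ROBOT

A 6-joint arm with a two-finger parallel gripper is mounted at the origin on a cart in front of the work surface, level with it; the furniture and walls round the work are solid. World frame = base frame: x ahead of the robot, y to its left, z up, the work surface at z = 0. Lengths are in m, angles in rad, forces in N, time in s.
With the tool pointing down it reaches from about 0.375 to 0.75 m from the base axis. Payload 9 kg.
Tool frame: the origin (TCP) lies on the centre line of the jaws, within the pads' length; the fingertips stand 8 mm ahead of it and the grasp point (between the pads) lies 11 mm behind it (tips_ahead is the distance from the TCP to the fingertips, in m); x points along the fingers, z is the direction in which the jaws open and shut, and the axes are right-handed (so a half turn about x gives the same grasp; the last joint's range is limited). The gripper opens to 85 mm and grips with 20 to 120 N. Pads are 22 mm wide; open, the fingers measure 114 mm over their backs; the gripper's body (76 mm by 85 mm) begins 54 mm behind the grasp point. The pads swing forward as they close: fully open they stand 13 mm farther back than shut.
Start: joints at [-1.564, 0.104, 0.097, 1.564, 0, 1.353], TCP at [0.134, -0.585, 0.239] pointing down, gripper open.
Joint ranges: [-2.99, 2.99], [-0.84, 1.86], [-1.1, 1.16], [-1.84, 2.11], [-1.51, 1.56], [-3.14, 3.14]. Speed limits (rad/s): [2.22, 2.22, 2.57, 3.14, 3.14, 3.14].

INTERFACE

Orientations are given as a rotation vector (axis times angle).
In Python, from cell import * gives the robot as it stands. The module is installed in compiled form; this text tells all that it offers.
- The arm moves only by the tool servo_tool, never from a script. Its argument "deltas" is a list that holds one entry, the list of rows, each a list of 6 numbers: the shift along the tool's x, y, z as a fraction of full scale, then the turn, a rotation vector about the tool's x, y, z as a fraction of full scale. A call has 1 to 10 rows; each row shifts and turns the commanded pose from where the row before left it, along the tool's axes as they then stand; what a row does not reach is not made up. Full scale, the value 1, is 3 cm for a shift and 4 degrees for a turn. A row lasts 1/12 s, in which the tool goes at most 41.7 mm and 7.16 degrees, less where a joint would pass 70% of its speed; a pose out of reach is approached as far as the arm can. A call with a number of a shift or a turn outside -1 to 1 is refused whole. A call with a gripper value outside its range is refused whole. "claw" is the opening, from 0 (shut) to 1 (fully open), set as the call begins (left out, the last holds). The fingers move at their own pace and stop on an object; "newtons" is the grip in N (left out, the last holds). Time passes only in rows, so rows that do not move let the fingers close. It gives the time, the measured TCP pose, the force and the opening at its end, in the units of the state.
- get_obs(): the state, without advancing time (a new reading comes with each control period).
- camera(name): name is "side" or "top" or "wrist"; returns (picture, depth): 400x640x3 uint8, red, green, blue; 400x640 float32, m along the optical axis (not along the pixel's ray), 0 where there is no reading.
- camera_model(name): a dict with "vfov" (degrees; the focal length in pixels is half the picture's height over the tangent of half this angle, whatever the lens; pixels are square), "cx", "cy" (the principal point, pixels), "k1" (the pictures are not rectified: a ray, as slopes to the right and down, at radius r is drawn at 1 + k1 r^2 times it, then the intrinsics apply), "position" and "orientation" of the camera in the world; the wrist camera has in their place "T_tool_cam" (4x4, takes a point from camera to tool coordinates, whose origin is the TCP and whose axes are the tool frame's). Camera axes: x right, y down, z forward; pixel columns grow to the right and rows downward; lengths in m; the calibration is good to about 2 mm. A picture is of the moment at which its call begins: read the wrist's pose just before it. camera_model takes no time and is no camera call.
- close_job(): hands the job in, once; it reports no verdict.
The state is a dict: "time_s": time; "q": joint angles; "joint_velocities": joint speeds; "joint_torque": joint torques, N m; "position": TCP position; "tool_rot": TCP orientation; "ft_force": force on the tool from outside, world axes, zero at the start; "ft_torque": the same for the moment, N m; "gripper_width": finger opening in m.
Only numpy, scipy, OpenCV 4.12 (cv2) and the standard library are available. Lean on these libraries where they do the work, as an engineer would, in place of code of your own. Each camera call takes 0.05 s, during which the arm holds its last target.

TASK

The white drive coupling on top of the blender's motor base is worn and has to come off, but nobody remembers whether its thread is right- or left-handed. Grip it lightly, try it gently both ways until you find the way it gives (do not force it against the thread or pull it while it is still screwed on), unscrew it and lift it off its shaft. Finish still holding it upright in the gripper, about 10 cm above the shaft, and leave the jug, the spare coupling and the ramekin as they are.

Things in the scene. Friction and masses are not known exactly. Their poses are not given: they have to be found in the camera images.
- blender_base: The blender's motor base without its jug: round grey housing, 172 mm across at the foot, 144 mm at the top, 112 mm tall, fixed by suction feet; black panel with a dial on its front. Origin under its centre, z up, -x towards the dial. On top a flat mat, a rim 7 mm high 61 to 67 mm from the axis, and in the middle a steel boss that carries the coupling.
- coupling: The worn drive coupling: white nylon cap, 52 mm across, 30 mm tall, about 70 g, ribbed round its side (grip it there, from above, in any direction), six teeth on top. Origin at the centre of its underside, z up. Screwed home, its underside is 127 mm above the worktop, on the base's axis. The nylon is soft: a grip of more than about 40 N spoils it.
- shaft (a point): Centre of the seat on the locked shaft, 127 mm above the worktop. The thread is short and coarse, right- or left-hand (unseen). The right way, the coupling gives at under 0.3 N m, is pushed up a few mm by a springy washer and is off after 60 degrees: turn it 70 to 110, then lift straight up. The wrong way it stops within 15 degrees. Forcing it with over 1 N m, or a hard pull, spoils it.
- spare_coupling: Bystander: the new coupling, same shape, white, 52 mm across, 30 mm tall, standing on the worktop to the right. Origin at the centre of its underside.
- jug: Bystander: the blender's clear jug with grey foot and handle, standing on the worktop to the left; 130 mm across, handle reaching 106 mm from its axis, 200 mm tall. Origin at the centre of its underside.
- ramekin: Bystander: small plain pale ramekin dish, 69 mm across, 46 mm tall, on the worktop to the right. Origin at the centre of its underside.
Not all that is in view belongs to the job. What is shaped like the coupling but turquoise is not meant.

How it is judged:
By the outcome, as a careful person would: the job done as asked, in the order asked, and still so for the second after the job is handed in, while the arm keeps its last pose, push and grip.
It also fails if it takes over 51 s, if anything falls off the work surface, if the arm or the gripper's body presses on something with over 40 N, if the wrist force passes 120 N, or if a joint passes its speed limit or range.

## Working session

There is one attempt and no reset: what is moved stays moved. The work goes in short steps, Python scripts to look and compute and a tool call to move; the robot and the scene stay as the last step left them, time stands still between calls to the robot, and variables do not carry over. Pictures are saved under pics/ and viewed, and the job is handed in when it is done.

Besides the shell and the picture viewer there is one more tool, called as name([rows], argument=value, ...), one row to a line, values as JSON. servo_tool: Moves the arm, as the interface text tells. Its arguments: {"type":"object","properties":{"deltas":{"type":"array"},"claw":{"type":"number"},"newtons":{"type":"number"}},"required":["deltas"]}

```bash
mkdir -p pics; python3 - <<'E'
from cell import *
import cv2,numpy as np
o=get_obs()
for k in o: print(k,np.round(o[k],4))
for n in ["top","side","wrist"]:
    p,d=camera(n); cv2.imwrite(f"pics/{n}0.png",p[:,:,::-1]); np.save(f"{n}0.npy",d); print(n,camera_model(n))
E
```

```text
time_s 0.0
q [-1.5637  0.1047  0.0965  1.5639 -0.      1.3531]
joint_velocities [ 0.0006 -0.0007 -0.0008  0.0005  0.      0.0002]
joint_torque [ 4.20000e-03 -5.56934e+01  5.03645e+01  1.71000e-02 -0.00000e+00
 -0.00000e+00]
position [ 0.1338 -0.5846  0.2385]
tool_rot [ 1.043   1.3081 -1.0412]
ft_force [ 0.5334 -0.308  -0.043 ]
ft_torque [ 0.0494 -0.0289  0.0281]
gripper_width 0.0854
top {'vfov': 57.03729032322509, 'cx': 313.8190640591679, 'cy': 197.50399950795514, 'k1': -0.06781099620708372, 'position': array([0.36313558, 0.00325249, 1.0124904 ]), 'orientation': array([-2.1133142 ,  2.13585394, -0.21747593])}
side {'vfov': 50.97388267626498, 'cx': 311.3734072597333, 'cy': 199.18233758101022, 'k1': -0.11037136756253116, 'position': array([-0.0329569 ,  0.81388285,  0.57455299]), 'orientation': array([-0.74739464,  2.28978775, -1.42877229])}
wrist {'vfov': 66.14277279584252, 'cx': 317.54188371400386, 'cy': 199.21919408414007, 'k1': -0.04226222495717262, 'T_tool_cam': array([[-3.76542460e-04, -2.59306300e-01,  9.65795062e-01,
        -1.34155634e-01],
       [-1.93247043e-04, -9.65795093e-01, -2.59306384e-01,
         6.51386298e-02],
       [ 9.99999910e-01, -2.84276904e-04,  3.13552685e-04,
        -1.58707147e-04],
       [ 0.00000000e+00,  0.00000000e+00,  0.00000000e+00,
         1.00000000e+00]])}
```

View pics/top0.png

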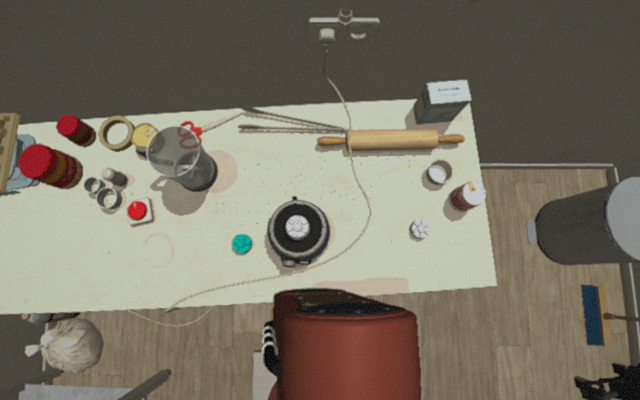

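View pics/side0.png

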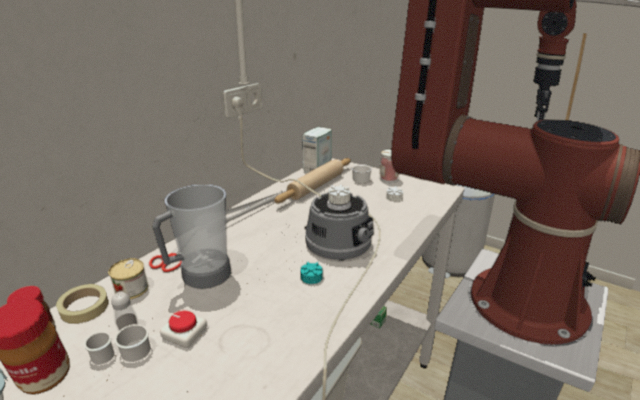

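The top view shows three coupling-shaped things: a white one on the motor base at (297,227), the white spare on the worktop at (420,229), and a turquoise one at (242,243). The one on the base fits the description. I'll measure it and check it in a close crop.

```bash
cat > h.py <<'E'
from cell import *
import cv2,numpy as np
from scipy.spatial.transform import Rotation as R
def cam(n,o=None):
    m=camera_model(n); f=200/np.tan(np.radians(m['vfov']/2))
    K=np.array([[f,0,m['cx']],[0,f,m['cy']],[0,0,1]]); D=np.array([m['k1'],0,0,0.])
    if n=='wrist':
        o=o or get_obs(); T=np.eye(4); T[:3,:3]=R.from_rotvec(o['tool_rot']).as_matrix(); T[:3,3]=o['position']; T=T@m['T_tool_cam']
        return K,D,T[:3,:3],T[:3,3]
    return K,D,R.from_rotvec(m['orientation']).as_matrix(),m['position']
def cloud(n,d,o=None):
    K,D,Rm,t=cam(n,o); v,u=np.mgrid[:400,:640]
    s=cv2.undistortPoints(np.stack([u.ravel(),v.ravel()],1).astype(np.float64)[:,None],K,D)[:,0]
    p=np.c_[s,np.ones(len(s))]*d.ravel()[:,None]
    return (p@Rm.T+t).reshape(400,640,3)
def ray(n,uv,z,o=None):
    K,D,Rm,t=cam(n,o); s=cv2.undistortPoints(np.array([[uv]],float),K,D)[0,0]
    r=Rm@[s[0],s[1],1]; return t+r*(z-t[2])/r[2]
E
python3 - <<'E'
from h import *
for n,(a,b) in dict(top=(297,227),side=(340,198)).items():
    d=np.load(n+"0.npy"); P=cloud(n,d)
    im=cv2.imread(f"pics/{n}0.png")
    c=im[b-50:b+50,a-65:a+65]; cv2.imwrite(f"pics/{n}crop.png",cv2.resize(c,None,fx=6,fy=6,interpolation=cv2.INTER_CUBIC))
    S=P[b-50:b+50,a-60:a+60].reshape(-1,3); k=im[b-50:b+50,a-60:a+60].reshape(-1,3).min(1)>120
    for lo,hi in [(.14,.149),(.149,.17)]:
        q=S[(S[:,2]>lo)&(S[:,2]<hi)]
        if len(q): print(n,lo,len(q),q.mean(0),(q.max(0)+q.min(0))/2,np.ptp(q,axis=0))
    q=S[(S[:,2]>.105)&(S[:,2]<.125)]; print('rim/mat',len(q),(q.max(0)+q.min(0))/2,np.ptp(q,axis=0))
print(ray('top',(297,227),.157),ray('side',(340,197),.15))
for p in [(200,175),(420,229),(437,174)]: print(ray('top',p,.03))
E
```

```text
top 0.14 97 [0.4608488  0.03260257 0.14733197] [0.46465983 0.03463632 0.14493964] [0.05209228 0.04965757 0.00812037]
top 0.149 292 [0.46423767 0.03496249 0.15319349] [0.46314188 0.03452855 0.15457103] [0.04987682 0.04945542 0.01113072]
rim/mat 2213 [0.46402289 0.03370523 0.11362361] [0.14182022 0.14119633 0.01713775]
side 0.14 75 [0.45191055 0.05495834 0.1443788 ] [0.4572429  0.04779028 0.14442764] [0.04148452 0.03662958 0.00884698]
side 0.149 174 [0.45949495 0.04279597 0.15354246] [0.46311045 0.03851643 0.15414925] [0.05124997 0.05308383 0.01010701]
rim/mat 1152 [0.46065952 0.04058663 0.11495132] [0.14167344 0.14238438 0.01978632]
[0.46091079 0.03313694 0.157     ] [0.44219421 0.06497846 0.15      ]
[0.62190436 0.30543613 0.03      ]
[ 0.46609439 -0.29402322  0.03      ]
[ 0.61890892 -0.35241343  0.03      ]
```

View pics/topcrop.png

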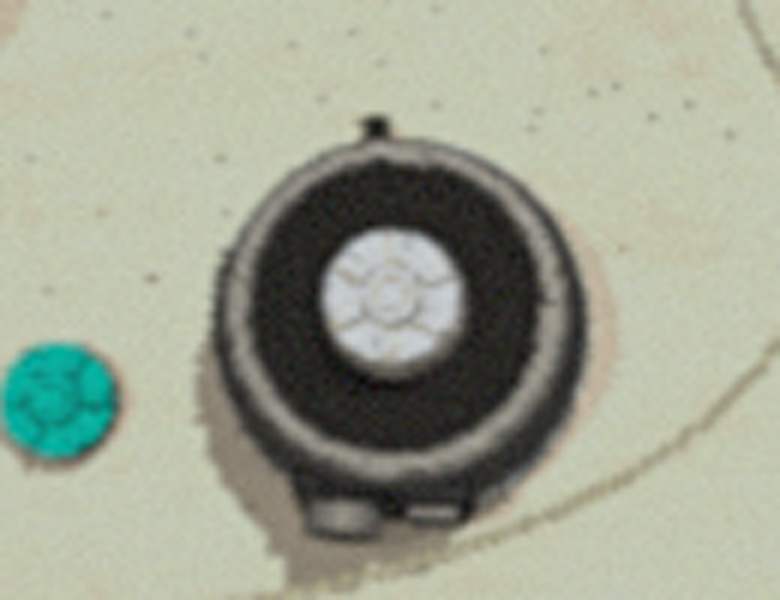

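View pics/sidecrop.png

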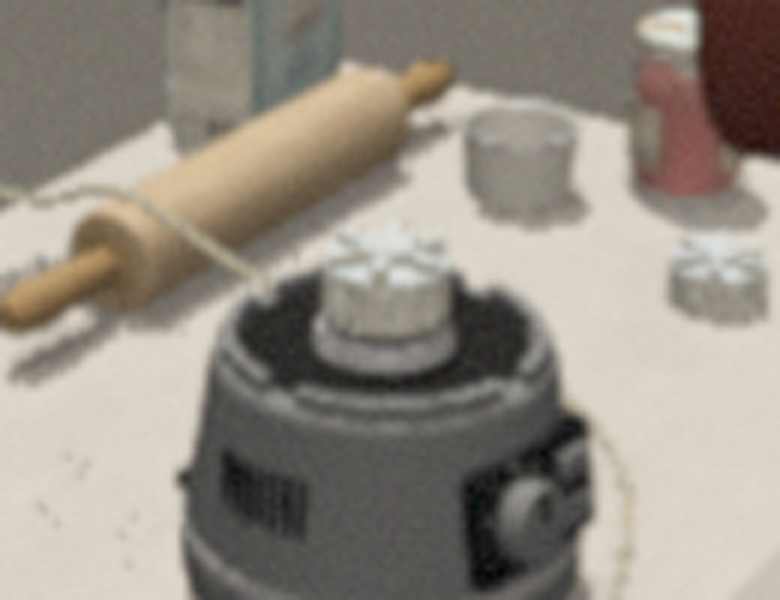

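The choice is confirmed: white, ribbed, sitting on a slightly wider steel boss, at about (0.463, 0.034). Its top is around z = 0.157, as expected. Next I'll plan the approach.

```bash
cat >> h.py <<'E'
def todo(x,y,z,yawdeg=0):
    "fractions total: shift in tool axes / 3cm"
    o=get_obs(); M=R.from_rotvec(o['tool_rot']).as_matrix()
    print('t',round(o['time_s'],2),'pos',np.round(o['position'],4),'q',np.round(o['q'],3),'w',round(o['gripper_width'],4)); print('axes(cols x y z)\n',np.round(M,3))
    d=np.array([x,y,z])-o['position']; print('tool shift mm',np.round(M.T@d*1000,1),'units',np.round(M.T@d/.03,2))
E
python3 -c "
from h import *
todo(.42,-.3,.26); todo(.463,.034,.25)"
```

```text
t 0.15 pos [ 0.1338 -0.5847  0.2387] q [-1.564  0.105  0.097  1.564  0.     1.353] w 0.0853
axes(cols x y z)
 [[ 0.     0.975  0.223]
 [ 0.001  0.223 -0.975]
 [-1.     0.    -0.001]]
tool shift mm [ -21.   342.5 -213.7] units [-0.7  11.42 -7.12]
t 0.15 pos [ 0.1338 -0.5847  0.2387] q [-1.564  0.105  0.097  1.564  0.     1.353] w 0.0853
axes(cols x y z)
 [[ 0.     0.975  0.223]
 [ 0.001  0.223 -0.975]
 [-1.     0.    -0.001]]
tool shift mm [ -10.7  458.9 -529.7] units [ -0.36  15.3  -17.66]
```

servo_tool([
  [[-0.07, 1, -0.62, 0, 0, 0], [-0.07, 1, -0.62, 0, 0, 0], [-0.07, 1, -0.62, 0, 0, 0], [-0.07, 1, -0.62, 0, 0, 0], [-0.07, 1, -0.62, 0, 0, 0], [-0.07, 1, -0.62, 0, 0, 0], [-0.07, 1, -0.62, 0, 0, 0], [-0.07, 1, -0.62, 0, 0, 0], [-0.07, 1, -0.62, 0, 0, 0], [-0.07, 1, -0.62, 0, 0, 0]],
], claw=1, newtons=25)

```text
time_s: 0.98
position: [0.3856, -0.3352, 0.2603]
tool_rot: [1.042, 1.307, -1.042]
ft_force: [0.5, -0.9, -0.0]
gripper_width: 0.0858
```

```bash
python3 -c "
from h import *
todo(.463,.034,.25)"
```

```text
t 0.98 pos [ 0.3856 -0.3352  0.2603] q [-0.972 -0.162 -0.126  1.607 -0.     1.945] w 0.0858
axes(cols x y z)
 [[-0.     0.975  0.223]
 [ 0.     0.223 -0.975]
 [-1.    -0.    -0.   ]]
tool shift mm [  10.3  157.7 -342.7] units [  0.34   5.26 -11.42]
```

servo_tool([
  [[0.03, 0.52, -1, 0, 0, 0], [0.03, 0.52, -1, 0, 0, 0], [0.03, 0.52, -1, 0, 0, 0], [0.03, 0.52, -1, 0, 0, 0], [0.03, 0.52, -1, 0, 0, 0], [0.03, 0.52, -1, 0, 0, 0], [0.03, 0.52, -1, 0, 0, 0], [0.03, 0.52, -1, 0, 0, 0], [0.03, 0.52, -1, 0, 0, 0], [0.03, 0.52, -1, 0, 0, 0]],
])

```text
time_s: 1.82
position: [0.47, -0.0078, 0.2512]
tool_rot: [1.042, 1.307, -1.042]
ft_force: [0.6, 0.6, -0.1]
gripper_width: 0.0854
```

servo_tool([
  [[0, 0, 0, -1, 0, 0], [0, 0, 0, -1, 0, 0], [0, 0, 0, -1, 0, 0], [0, 0, 0, -1, 0, 0], [0, 0, 0, -1, 0, 0], [0, 0, 0, -1, 0, 0], [0, 0, 0, -1, 0, 0], [0, 0, 0, -1, 0, 0], [0, 0, 0, -1, 0, 0], [0, 0, 0, -1, 0, 0]],
])

```text
time_s: 2.65
position: [0.4698, -0.0095, 0.2511]
tool_rot: [0.504, 1.512, -0.505]
ft_force: [0.8, -0.3, 0.2]
gripper_width: 0.0856
```

servo_tool([
  [[0, 0, 0, -1, 0, 0], [0, 0, 0, -1, 0, 0], [0, 0, 0, -1, 0, 0], [0, 0, 0, -1, 0, 0], [0, 0, 0, -1, 0, 0], [0, 0, 0, -1, 0, 0], [0, 0, 0, -1, 0, 0], [0, 0, 0, -1, 0, 0], [0, 0, 0, -1, 0, 0], [0, 0, 0, -1, 0, 0]],
])

```text
time_s: 3.48
position: [0.4698, -0.0095, 0.251]
tool_rot: [-0.042, 1.571, 0.042]
ft_force: [-0.9, 0.7, 0.7]
gripper_width: 0.0855
```

servo_tool([
  [[0, 0, 0, -1, 0, 0], [0, 0, 0, -1, 0, 0], [0, 0, 0, -1, 0, 0], [0, 0, 0, -1, 0, 0], [0, 0, 0, -1, 0, 0], [0, 0, 0, -1, 0, 0], [0, 0, 0, -1, 0, 0], [0, 0, 0, -1, 0, 0], [0, 0, 0, -1, 0, 0], [0, 0, 0, -1, 0, 0]],
])

```text
time_s: 4.32
position: [0.4698, -0.0095, 0.2511]
tool_rot: [-0.588, 1.49, 0.588]
ft_force: [-0.4, -1.0, -0.4]
gripper_width: 0.0862
```

```bash
python3 - <<'E'
from h import *
todo(.463,.034,.24)
o=get_obs(); p,d=camera('wrist'); cv2.imwrite('pics/w1.png',p[:,:,::-1])
P=cloud('wrist',d,o).reshape(-1,3)
near=np.hypot(P[:,0]-.463,P[:,1]-.034)<.045
for lo,hi in [(.125,.14),(.14,.152),(.152,.17)]:
    q=P[near&(P[:,2]>lo)&(P[:,2]<hi)]
    if len(q): print(lo,len(q),q.mean(0),(q.max(0)+q.min(0))/2,np.ptp(q,axis=0))
E
```

```text
t 4.32 pos [ 0.4698 -0.0095  0.2511] q [-0.3   -0.291 -0.254  1.608 -0.     0.519] w 0.0862
axes(cols x y z)
 [[-0.    -0.683  0.73 ]
 [ 0.     0.73   0.683]
 [-1.     0.    -0.   ]]
tool shift mm [11.1 36.4 24.7] units [0.37 1.21 0.82]
0.125 28 [0.4381393  0.03787025 0.13432828] [0.44004503 0.03840311 0.13354004] [0.00728682 0.03125234 0.01203765]
0.14 1990 [0.46108429 0.03641308 0.1503407 ] [0.46227537 0.03588099 0.14610165] [0.05179195 0.05258802 0.01178157]
0.152 1681 [0.46208704 0.03598149 0.15621927] [0.46256413 0.03488374 0.15540138] [0.04870449 0.04784413 0.0067911 ]
```

View pics/w1.png

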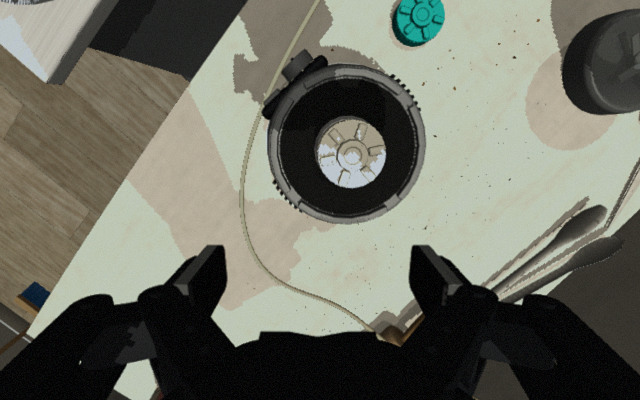

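The wrist view shows the white coupling centred at (352,153) inside the base rim, with the turquoise decoy at (418,20). It agrees with the other cameras at about (0.463, 0.035). I'll move over it.

servo_tool([
  [[0, 0.61, 0.43, 0, 0, 0], [0, 0.61, 0.43, 0, 0, 0], [0.7, 0, 0, 0, 0, 0], [0.7, 0, 0, 0, 0, 0], [0, 0, 0, 0, 0, 0]],
])

```text
time_s: 4.78
position: [0.4623, 0.0356, 0.2056]
tool_rot: [-0.583, 1.495, 0.587]
ft_force: [-0.2, -0.2, -1.3]
gripper_width: 0.0855
```

```bash
python3 - <<'E'
from h import *
o=get_obs(); p,d=camera('wrist'); cv2.imwrite('pics/w2.png',p[:,:,::-1])
todo(.463,.035,.138)
P=cloud('wrist',d,o).reshape(-1,3)
near=np.hypot(P[:,0]-.463,P[:,1]-.034)<.04
for lo,hi in [(.14,.152),(.152,.17)]:
    q=P[near&(P[:,2]>lo)&(P[:,2]<hi)]
    if len(q): print(lo,len(q),q.mean(0),(q.max(0)+q.min(0))/2,np.ptp(q,axis=0))
E
```

```text
t 4.83 pos [0.4627 0.0353 0.2075] q [-0.207 -0.316 -0.353  1.537 -0.     0.616] w 0.0856
axes(cols x y z)
 [[-0.004 -0.68   0.733]
 [ 0.001  0.733  0.68 ]
 [-1.     0.003 -0.002]]
tool shift mm [69.5 -0.6  0.2] units [ 2.32 -0.02  0.01]
0.14 2654 [0.46007774 0.03852351 0.15001631] [0.462255   0.03588165 0.14600073] [0.05170207 0.05240359 0.01199194]
0.152 2280 [0.46187856 0.03666143 0.15614925] [0.46263045 0.03632915 0.1553877 ] [0.04905877 0.04640234 0.00673354]
```

View pics/w2.png

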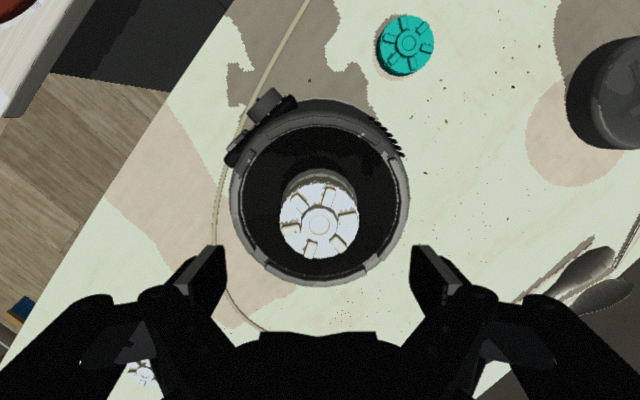

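The coupling at (319,222) is centred between the fingers laterally. Next is the descent and a light grip.

servo_tool([
  [[0.6, 0, 0, 0, 0, 0], [0.6, 0, 0, 0, 0, 0], [0.6, 0, 0, 0, 0, 0], [0.4, 0, 0, 0, 0, 0], [0.1, 0, 0, 0, 0, 0], [0, 0, 0, 0, 0, 0]],
])

```text
time_s: 5.33
position: [0.4638, 0.0347, 0.1404]
tool_rot: [-0.585, 1.491, 0.585]
ft_force: [0.6, 0.5, -0.5]
gripper_width: 0.0851
```

```bash
python3 - <<'E'
from h import *
o=get_obs(); p,d=camera('wrist'); cv2.imwrite('pics/w3.png',p[:,:,::-1])
todo(.463,.035,.138);print(o['ft_force'],o['ft_torque'])
p,d=camera('side'); cv2.imwrite('pics/s3.png',cv2.resize(p[140:270,260:430,::-1],None,fx=4,fy=4))
E
```

```text
t 5.38 pos [0.4642 0.0347 0.1411] q [-0.208 -0.313 -0.472  1.412 -0.     0.615] w 0.0856
axes(cols x y z)
 [[ 0.    -0.68   0.733]
 [-0.     0.733  0.68 ]
 [-1.    -0.     0.   ]]
tool shift mm [ 3.1  1.  -0.7] units [ 0.1   0.03 -0.02]
[ 0.6330441   0.54254066 -0.46306761] [ 0.00191727  0.0021878  -0.04288779]
```

View pics/w3.png

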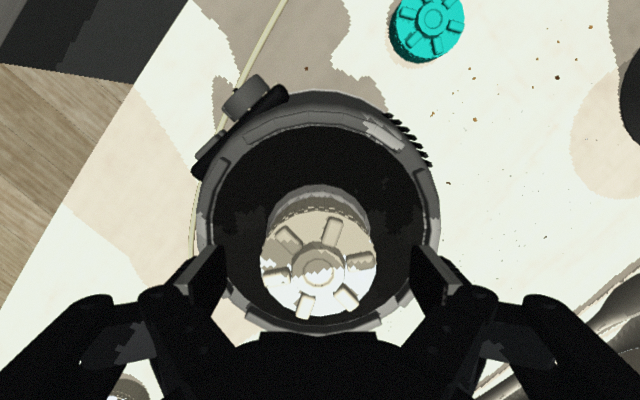

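View pics/s3.png

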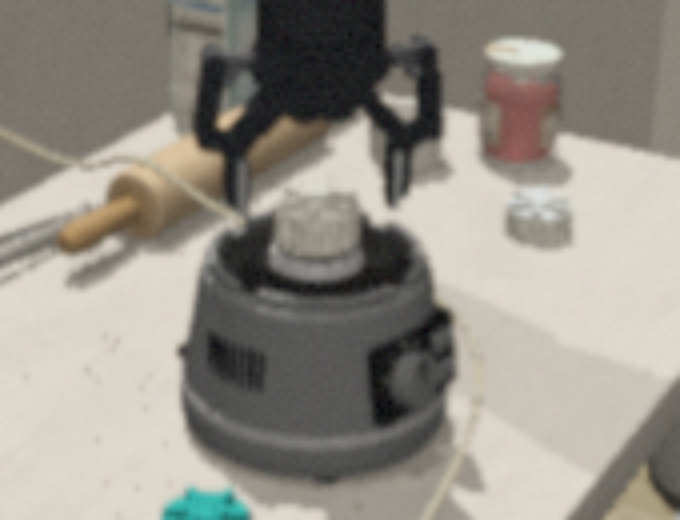

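servo_tool([
  [[0.12, 0.02, -0.02, 0, 0, 0], [0.12, 0.01, 0, 0, 0, 0], [0, 0, 0, 0, 0, 0]],
])

```text
time_s: 5.68
position: [0.4628, 0.0351, 0.1328]
tool_rot: [-0.585, 1.491, 0.585]
ft_force: [-0.0, -0.3, -0.2]
gripper_width: 0.0853
```

servo_tool([
  [[0, 0, 0, 0, 0, 0], [0, 0, 0, 0, 0, 0], [0, 0, 0, 0, 0, 0], [0, 0, 0, 0, 0, 0], [0, 0, 0, 0, 0, 0], [0, 0, 0, 0, 0, 0], [0, 0, 0, 0, 0, 0], [0, 0, 0, 0, 0, 0]],
], claw=0, newtons=25)

```text
time_s: 6.35
position: [0.463, 0.0351, 0.1334]
tool_rot: [-0.586, 1.49, 0.585]
ft_force: [-1.4, 1.0, 5.1]
gripper_width: 0.0511
```

```bash
python3 - <<'E'
from h import *
o=get_obs(); p,d=camera('wrist'); cv2.imwrite('pics/w4.png',p[:,:,::-1])
todo(.463,.035,.138);print(o['ft_force'],o['ft_torque'])
p,d=camera('side'); cv2.imwrite('pics/s4.png',cv2.resize(p[140:270,260:430,::-1],None,fx=4,fy=4))
E
```

```text
t 6.4 pos [0.463  0.0351 0.1334] q [-0.207 -0.315 -0.487  1.398 -0.     0.615] w 0.0513
axes(cols x y z)
 [[ 0.    -0.68   0.733]
 [-0.     0.733  0.68 ]
 [-1.    -0.     0.   ]]
tool shift mm [-4.6 -0.1 -0.1] units [-0.15 -0.   -0.  ]
[-1.40073093  0.95962519  5.08482376] [ 0.070332    0.4171094  -0.03037861]
```

View pics/w4.png

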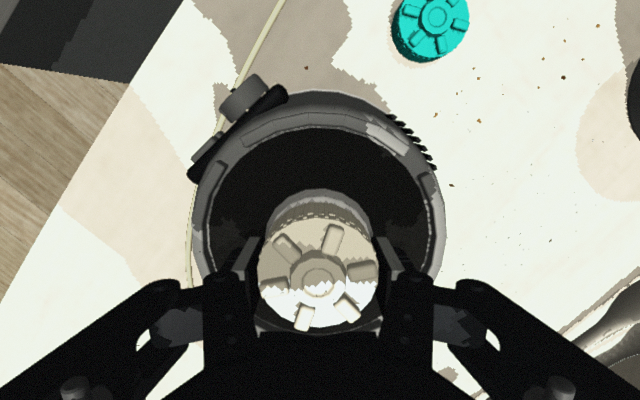

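View pics/s4.png

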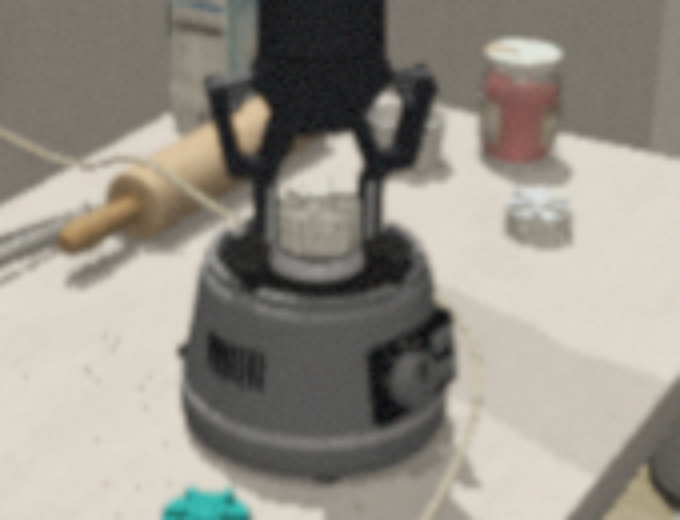

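The coupling is gripped centrally, at 51 mm opening. I'll try counter-clockwise (negative tool x) gently, in small steps.

servo_tool([
  [[0, 0, 0, -0.5, 0, 0], [0, 0, 0, -0.5, 0, 0], [0, 0, 0, 0, 0, 0]],
])

```text
time_s: 6.7
position: [0.4631, 0.0353, 0.1334]
tool_rot: [-0.641, 1.473, 0.641]
ft_force: [-1.0, 2.0, 4.8]
gripper_width: 0.0514
```

```bash
cat >>h.py <<'E'
def st():
    o=get_obs(); print(round(o['time_s'],2),'p',np.round(o['position'],4),'q6 deg',np.round(np.degrees(o['q'][5]),2),'F',np.round(o['ft_force'],1),'M',np.round(o['ft_torque'],3),'tau6',np.round(o['joint_torque'][5],3),'w',round(o['gripper_width'],4))
E
python3 -c "
from h import *
st()"
```

```text
6.7 p [0.4631 0.0353 0.1334] q6 deg 31.14 F [-1.   2.   4.8] M [ 0.417  0.191 -0.148] tau6 -0.758 w 0.0514
```

servo_tool([
  [[0, 0, 0, -0.5, 0, 0], [0, 0, 0, -0.5, 0, 0], [0, 0, 0, 0, 0, 0]],
])

```text
time_s: 6.95
position: [0.4631, 0.0354, 0.1334]
tool_rot: [-0.694, 1.456, 0.694]
ft_force: [-0.8, 2.9, 5.7]
gripper_width: 0.0512
```

```bash
python3 -c "
from h import *
st()"
```

```text
6.95 p [0.4631 0.0354 0.1334] q6 deg 27.18 F [-0.8  2.9  5.7] M [ 0.559  0.247 -0.666] tau6 -1.259 w 0.0512
```

The resisting moment rose to 0.67 N m after 8°, well above the 0.3 N m at which it should give. This is the wrong way. I'll back off and try clockwise.

servo_tool([
  [[0, 0, 0, 0.5, 0, 0], [0, 0, 0, 0.5, 0, 0], [0, 0, 0, 0.5, 0, 0], [0, 0, 0, 0.5, 0, 0], [0, 0, 0, 0, 0, 0]],
])

```text
time_s: 7.37
position: [0.4632, 0.0352, 0.1334]
tool_rot: [-0.584, 1.49, 0.584]
ft_force: [-0.6, 0.8, 4.8]
gripper_width: 0.051
```

```bash
python3 -c "
from h import *
st()"
```

```text
7.37 p [0.4632 0.0352 0.1334] q6 deg 35.33 F [-0.6  0.8  4.8] M [0.167 0.116 0.014] tau6 0.722 w 0.051
```

servo_tool([
  [[0, 0, 0, 0.5, 0, 0], [0, 0, 0, 0.5, 0, 0], [0, 0, 0, 0, 0, 0]],
])

```text
time_s: 7.62
position: [0.4632, 0.035, 0.1334]
tool_rot: [-0.531, 1.504, 0.53]
ft_force: [-0.3, -0.4, 4.6]
gripper_width: 0.0511
```

```bash
python3 -c "
from h import *
st()"
```

```text
7.62 p [0.4632 0.035  0.1334] q6 deg 39.3 F [-0.3 -0.4  4.6] M [0.086 0.069 0.026] tau6 0.666 w 0.0511
```

servo_tool([
  [[0, 0, 0, 0.5, 0, 0], [0, 0, 0, 0.5, 0, 0], [0, 0, 0, 0, 0, 0]],
])

```text
time_s: 7.87
position: [0.4633, 0.035, 0.1334]
tool_rot: [-0.477, 1.517, 0.476]
ft_force: [-0.3, 1.3, 5.2]
gripper_width: 0.0512
```

```bash
python3 -c "
from h import *
st()"
```

```text
7.87 p [0.4633 0.035  0.1334] q6 deg 43.3 F [-0.3  1.3  5.2] M [-0.017  0.055  0.075] tau6 0.666 w 0.0512
```

servo_tool([
  [[0, 0, 0, 0.5, 0, 0], [0, 0, 0, 0.5, 0, 0], [0, 0, 0, 0, 0, 0]],
])

```text
time_s: 8.12
position: [0.4633, 0.0349, 0.1335]
tool_rot: [-0.422, 1.529, 0.421]
ft_force: [-0.8, -1.0, 5.3]
gripper_width: 0.0514
```

```bash
python3 -c "
from h import *
st()"
```

```text
8.12 p [0.4633 0.0349 0.1335] q6 deg 47.29 F [-0.8 -1.   5.3] M [-0.074  0.041  0.039] tau6 0.661 w 0.0514
```

servo_tool([
  [[0, 0, 0, 0.5, 0, 0], [0, 0, 0, 0.5, 0, 0], [0, 0, 0, 0.5, 0, 0], [0, 0, 0, 0.5, 0, 0], [0, 0, 0, 0, 0, 0]],
])

```text
time_s: 8.53
position: [0.4633, 0.0348, 0.1336]
tool_rot: [-0.313, 1.547, 0.312]
ft_force: [-1.3, -0.5, 6.1]
gripper_width: 0.0513
```

```bash
python3 -c "
from h import *
st(); p,d=camera('wrist'); cv2.imwrite('pics/w5.png',p[:,:,::-1]); st()"
```

```text
8.53 p [0.4633 0.0348 0.1336] q6 deg 55.3 F [-1.3 -0.5  6.1] M [-0.163  0.151 -0.01 ] tau6 0.655 w 0.0513
8.58 p [0.4634 0.0348 0.1336] q6 deg 55.21 F [-0.8 -1.4  5.9] M [-0.159  0.102  0.059] tau6 0.276 w 0.0514
```

View pics/w5.png

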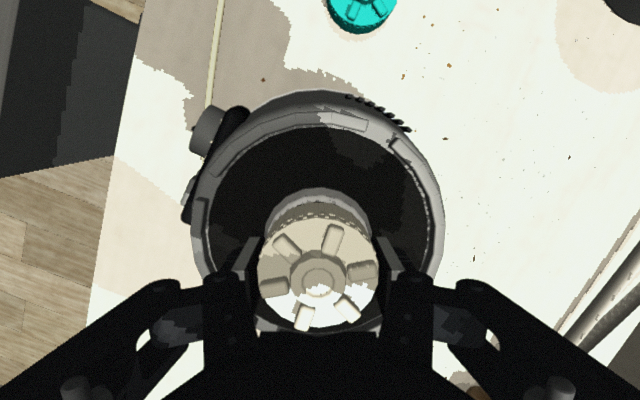

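The base turned 20° in the picture while the teeth kept their place between the fingers: teeth at (332,238) and (360,270), hub at (316,282). So the coupling turns with the gripper at low moment, and the thread is left-hand, unscrewing clockwise. I'll continue that way.

servo_tool([
  [[0, 0, 0, 0.7, 0, 0], [0, 0, 0, 0.7, 0, 0], [0, 0, 0, 0.7, 0, 0], [0, 0, 0, 0.7, 0, 0], [0, 0, 0, 0.7, 0, 0], [0, 0, 0, 0.7, 0, 0], [0, 0, 0, 0.7, 0, 0], [0, 0, 0, 0.7, 0, 0], [0, 0, 0, 0, 0, 0]],
])

```text
time_s: 9.33
position: [0.4637, 0.0349, 0.134]
tool_rot: [-0.006, 1.569, 0.005]
ft_force: [0.3, 0.4, 8.5]
gripper_width: 0.0513
```

```bash
python3 -c "
from h import *
st()"
```

```text
9.33 p [0.4637 0.0349 0.134 ] q6 deg 77.75 F [0.3 0.4 8.5] M [ 0.04   0.033 -0.043] tau6 0.848 w 0.0513
```

servo_tool([
  [[0, 0, 0, 0.7, 0, 0], [0, 0, 0, 0.7, 0, 0], [0, 0, 0, 0.7, 0, 0], [0, 0, 0, 0.7, 0, 0], [0, 0, 0, 0.7, 0, 0], [0, 0, 0, 0.7, 0, 0], [0, 0, 0, 0.7, 0, 0], [0, 0, 0, 0.7, 0, 0], [0, 0, 0, 0, 0, 0]],
])

```text
time_s: 10.08
position: [0.4637, 0.0349, 0.134]
tool_rot: [0.301, 1.548, -0.302]
ft_force: [0.5, -0.3, 8.7]
gripper_width: 0.0513
```

```bash
python3 -c "
from h import *
st(); p,d=camera('wrist'); cv2.imwrite('pics/w6.png',p[:,:,::-1]); st()
p,d=camera('side'); cv2.imwrite('pics/s6.png',cv2.resize(p[140:270,260:430,::-1],None,fx=4,fy=4))"
```

```text
10.08 p [0.4637 0.0349 0.134 ] q6 deg 100.15 F [ 0.5 -0.3  8.7] M [-0.017  0.019 -0.005] tau6 0.848 w 0.0513
10.13 p [0.4637 0.0349 0.134 ] q6 deg 100.03 F [-0.1  0.3  8.7] M [-0.001  0.032 -0.078] tau6 0.32 w 0.0514
```

View pics/w6.png

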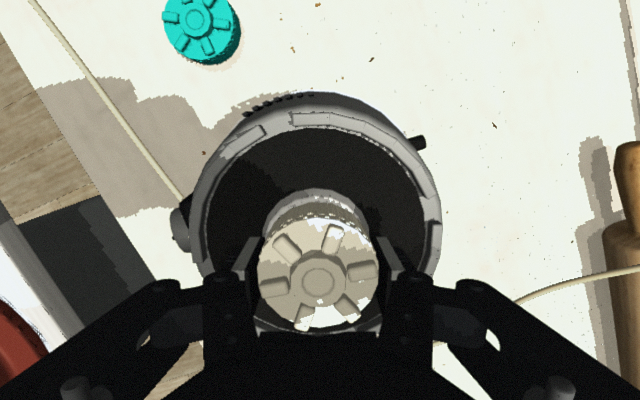

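View pics/s6.png

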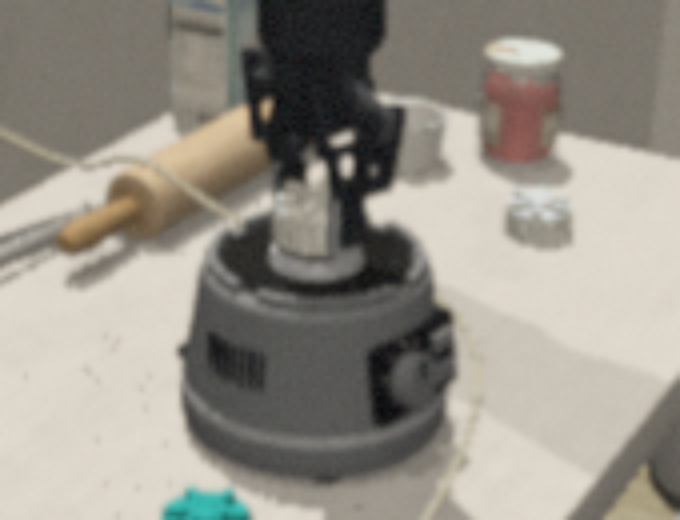

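65° turned, still gripped squarely. I'll add 26° to reach about 91°.

servo_tool([
  [[0, 0, 0, 0.7, 0, 0], [0, 0, 0, 0.7, 0, 0], [0, 0, 0, 0.7, 0, 0], [0, 0, 0, 0.7, 0, 0], [0, 0, 0, 0.7, 0, 0], [0, 0, 0, 0.7, 0, 0], [0, 0, 0, 0.7, 0, 0], [0, 0, 0, 0.7, 0, 0], [0, 0, 0, 0.7, 0, 0], [0, 0, 0, 0, 0, 0]],
])

```text
time_s: 11.02
position: [0.4637, 0.0349, 0.134]
tool_rot: [0.644, 1.471, -0.644]
ft_force: [-0.0, -0.2, 9.6]
gripper_width: 0.0511
```

```bash
python3 -c "
from h import *
st()"
```

```text
11.02 p [0.4637 0.0349 0.134 ] q6 deg 125.35 F [-0.  -0.2  9.6] M [-0.046  0.021  0.022] tau6 0.848 w 0.0511
```

servo_tool([
  [[-0.05, 0, 0, 0, 0, 0], [-0.05, 0, 0, 0, 0, 0], [0, 0, 0, 0, 0, 0]],
])

```text
time_s: 11.27
position: [0.4632, 0.035, 0.1363]
tool_rot: [0.642, 1.473, -0.642]
ft_force: [1.4, -0.3, 0.4]
gripper_width: 0.0511
```

```bash
python3 -c "
from h import *
st()"
```

```text
11.27 p [0.4632 0.035  0.1363] q6 deg 125.2 F [ 1.4 -0.3  0.4] M [-0.107 -0.292 -0.008] tau6 0.001 w 0.0511
```

The washer's push is gone and nothing pulls back. I'll lift on slowly.

servo_tool([
  [[-0.05, 0, 0, 0, 0, 0], [-0.05, 0, 0, 0, 0, 0], [-0.1, 0, 0, 0, 0, 0], [0, 0, 0, 0, 0, 0]],
])

```text
time_s: 11.6
position: [0.4628, 0.0351, 0.1423]
tool_rot: [0.642, 1.474, -0.643]
ft_force: [0.3, 0.9, -0.4]
gripper_width: 0.051
```

```bash
python3 -c "
from h import *
st()"
```

```text
11.6 p [0.4628 0.0351 0.1423] q6 deg 125.24 F [ 0.3  0.9 -0.4] M [ 0.037 -0.016  0.002] tau6 -0.004 w 0.051
```

servo_tool([
  [[-0.2, 0, 0, 0, 0, 0], [-0.2, 0, 0, 0, 0, 0], [-0.2, 0, 0, 0, 0, 0], [-0.2, 0, 0, 0, 0, 0], [0, 0, 0, 0, 0, 0]],
])

```text
time_s: 12.02
position: [0.4636, 0.035, 0.1678]
tool_rot: [0.643, 1.471, -0.642]
ft_force: [0.3, -0.1, -1.1]
gripper_width: 0.0509
```

```bash
python3 -c "
from h import *
st(); p,d=camera('side'); cv2.imwrite('pics/s7.png',cv2.resize(p[120:250,260:430,::-1],None,fx=4,fy=4))"
```

```text
12.02 p [0.4636 0.035  0.1678] q6 deg 125.25 F [ 0.3 -0.1 -1.1] M [-0.009  0.02   0.009] tau6 -0.0 w 0.0509
```

View pics/s7.png

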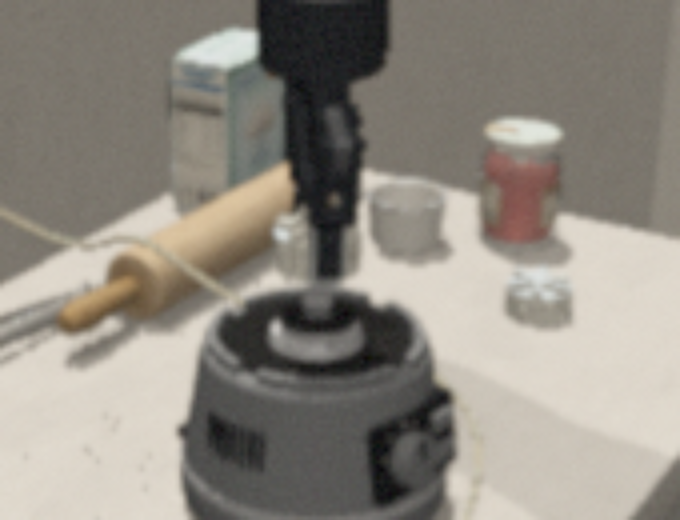

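The coupling is off: at (315,250) in the crop it hangs above the bare shaft at (318,300). I'll raise it to about 10 cm above the seat.

servo_tool([
  [[-0.4, 0, 0, 0, 0, 0], [-0.5, 0, 0, 0, 0, 0], [-0.5, 0, 0, 0, 0, 0], [-0.4, 0, 0, 0, 0, 0], [-0.25, 0, 0, 0, 0, 0], [-0.05, 0, 0, 0, 0, 0], [0, 0, 0, 0, 0, 0], [0, 0, 0, 0, 0, 0]],
])

```text
time_s: 12.73
position: [0.4627, 0.0351, 0.2284]
tool_rot: [0.642, 1.474, -0.643]
ft_force: [-0.5, 0.2, 0.3]
gripper_width: 0.051
```

```bash
python3 - <<'E'
from h import *
st(); o=get_obs()
p,d=camera('wrist'); cv2.imwrite('pics/w8.png',p[:,:,::-1]); P=cloud('wrist',d,o).reshape(-1,3)
q=P[(np.hypot(P[:,0]-.463,P[:,1]-.035)<.03)&(P[:,2]>.2)&(p.reshape(-1,3).min(1)>110)]
print(len(q),np.percentile(q[:,2],[1,10,50,90,95,99]))
p,d=camera('side'); P=cloud('side',d)
q=P.reshape(-1,3);k=(np.hypot(q[:,0]-.463,q[:,1]-.035)<.035)&(q[:,2]>.18)&(q[:,2]<.28)&(p.reshape(-1,3).min(1)>110); q=q[k]
print(len(q),np.percentile(q[:,2],[1,5,50,90,95,99]))
cv2.imwrite('pics/s8.png',cv2.resize(p[90:220,260:430,::-1],None,fx=4,fy=4))
p,d=camera('top'); cv2.imwrite('pics/t8.png',p[:,:,::-1])
st()
E
```

```text
12.73 p [0.4627 0.0351 0.2284] q6 deg 125.25 F [-0.5  0.2  0.3] M [ 0.011 -0.029 -0.001] tau6 -0.0 w 0.051
8267 [0.24290966 0.24478989 0.2459795  0.25195621 0.25227814 0.2528544 ]
182 [0.2225615  0.22372339 0.24023237 0.25011431 0.2514427  0.25350502]
12.88 p [0.4626 0.0352 0.2283] q6 deg 125.25 F [-0.5 -0.7 -0.5] M [-0.024  0.007  0.034] tau6 0.0 w 0.0511
```

View pics/w8.png

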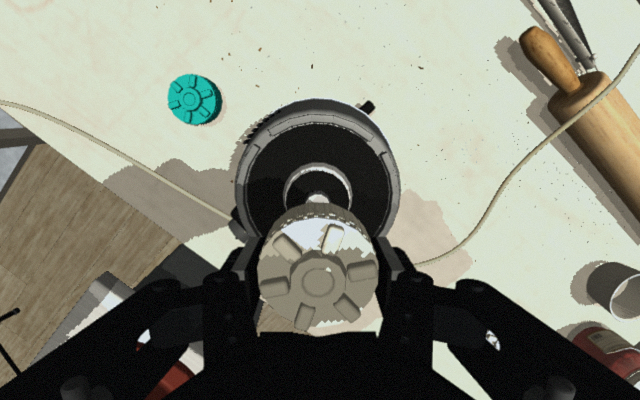

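View pics/s8.png

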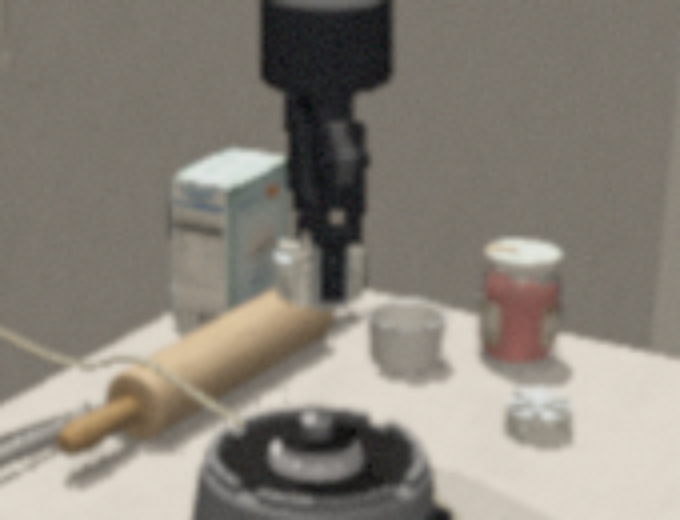

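View pics/t8.png

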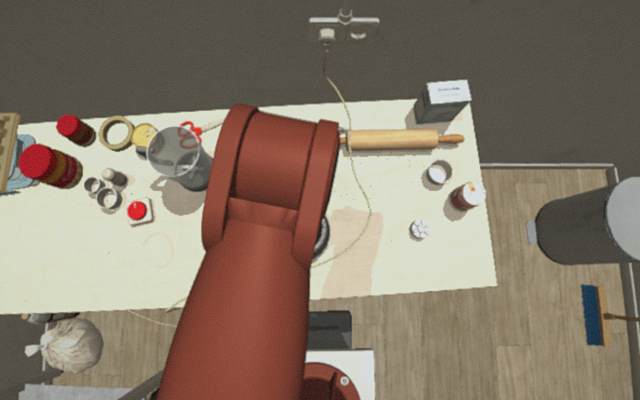

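The top of the teeth is at 0.2530 and the lowest white at 0.2226, so the underside is about 96 mm above the seat. I'll raise it another 4 mm and let it settle.

servo_tool([
  [[-0.07, 0, 0, 0, 0, 0], [-0.06, 0, 0, 0, 0, 0], [0, 0, 0, 0, 0, 0], [0, 0, 0, 0, 0, 0], [0, 0, 0, 0, 0, 0], [0, 0, 0, 0, 0, 0]],
])

```text
time_s: 13.38
position: [0.4629, 0.0351, 0.2329]
tool_rot: [0.643, 1.474, -0.643]
ft_force: [0.4, -0.2, -0.5]
gripper_width: 0.0514
```

```bash
python3 - <<'E'
from h import *
st(); o=get_obs()
p,d=camera('wrist'); P=cloud('wrist',d,o).reshape(-1,3)
q=P[(np.hypot(P[:,0]-.463,P[:,1]-.035)<.03)&(P[:,2]>.2)&(p.reshape(-1,3).min(1)>110)]
print(np.percentile(q[:,2],[1,50,95,99]))
# bystanders in the top view: compare with the first picture
p,d=camera('top'); a=cv2.imread('pics/top0.png'); D=cv2.absdiff(a,p[:,:,::-1]).max(2)
for n,(u,v,r) in dict(jug=(170,160,28),spare=(420,229,14),ram=(437,174,14)).items(): print(n,np.percentile(D[v-r:v+r,u-r:u+r],[50,95,99]))
print(close_job())
E
```

```text
13.38 p [0.4629 0.0351 0.2329] q6 deg 125.25 F [ 0.4 -0.2 -0.5] M [-0.045 -0.037 -0.054] tau6 0.0 w 0.0514
[0.24532185 0.25042982 0.25676832 0.25736056]
jug [18. 28. 31.]
spare [26. 31. 33.]
ram [23. 29. 32.]
the job is handed in; nothing more can be done
None
```

The worn coupling is off and held upright in the gripper about 10 cm above the shaft. I handed the job in at about 13.5 s.

- **Finding the thread:** I gripped it at 25 N and tried counter-clockwise first. The moment rose to about 0.67 N m within 8°, so I backed off. Clockwise it gave at under 0.1 N m, so the thread is left-hand.
- **Removal:** I turned it about 90° clockwise from its starting position, then lifted straight up. No downward pull showed on the wrist force.
- **Last checks:** The tops of the teeth are at z ≈ 0.257, which puts the underside at about 0.227, 100 mm above the seat. The opening is steady at 51 mm, and the teeth had not shifted in the fingers at the last picture viewed, 4 mm lower.
- **Bystanders:** The jug, spare coupling and ramekin look unmoved in the top view. The numeric picture comparison only showed an even brightness change over each of them (median 18–26, 99th percentile 31–33), so it does not prove much by itself. The arm also hid part of the jug's surroundings.

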